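# Push an air tube home in a workshop manifold

### The job

Pull the dust plug out of the manifold's push-fit port and put it in the blue tray. Then take the longer of the two metal tubes from the wooden rack and push it straight down into that port, through the collet and past the stiff seal, until it will go no further and beds firmly on the stop inside; press it home steadily rather than ramming it, and let go. Leave the short tube, the tape roll and the wrench where they are.

Things in the scene. Friction and masses are not known exactly. Their poses are not given: they have to be found in the camera images.
- manifold: Fixed aluminium bar, 56 (x) x 160 (y) x 45 mm high; origin at the centre of its underside, z up. In its middle is the push-fit port, a brass body 37 mm across with a black release collar, its face 65 mm above the bench. 55 mm to -y is a dial gauge 44 mm across lying flat (top 74 mm above the bench), 55 mm to +y a hexagonal brass blanking cap (top 58 mm).
- port (a point): Centre of the port's mouth, at the face of the black collar, 65 mm above the bench, on the manifold's vertical axis. The bore is 17.5 mm wide with a 1.5 mm bevel at the mouth, and runs straight down 32 mm to a hard stop.
- seal (a point): Centre of the rubber seal ring in the bore, on its axis, 16 mm below the port's face. It starts to grip when a tube's end is about 13 mm in: a short peak of roughly 10 to 18 N, like a light bump on something solid; past it the tube drags, sticking and slipping by up to about 10 N, the rest of the way and is held by the seal when let go. The seal is not the stop.
- stop: The hard seat at the bottom of the port's bore; origin at its upper face on the bore's axis, 32 mm below the port's face, 33 mm above the bench, z up. A tube is bedded by a firm push, about 20 N in all at the hand (seal drag included), with no more movement; more than 30 N on the stop damages it, so come down on it slowly (about 10 mm/s).
- plug: Black plastic dust plug that stands loosely in the port at the start, 25 g: shank 15 mm across reaching 8 mm below its flange, flange 29 mm across and 4 mm thick that rests on the collar, and above it a grip 18 mm across and 24 mm tall. Origin at the centre of the flange's underside, z up along the grip.
- tube: The longer tube: bare aluminium, rigid, 16 mm across, 150 mm long, about 60 g, standing in the rack in either hole. Origin at the centre of its lower end, z along its axis to the upper end. The lower end tapers to 12.4 mm over 3 mm. A thin dark pen line 32 to 34 mm from the lower end comes level with the port's face when the tube is home.
- short_tube: Bystander: a tube of the same metal, 16 mm across, only 85 mm long, standing in the rack's other hole; origin at the centre of its lower end, z along its axis.
- rack: Fixed wooden block 70 (x) x 140 (y) x 45 mm high with two holes 18 mm wide and 35 mm deep, 35 mm to either side of its middle along its y; origin at the centre of its underside. The tubes' lower ends stand 10 mm above the bench.
- tray: Fixed blue steel tray, open above, 140 (x) x 110 (y) x 40 mm high, walls and floor 4 mm; origin at the centre of its underside.
- tape: Bystander: loose grey roll of tape lying flat, 96 mm across, 48 mm high; origin at the centre of its underside.
- wrench: Bystander: loose steel wrench about 180 mm long, lying on the bench beyond the manifold.

How it is judged:
By the outcome, as a careful person would: the job done as asked, in the order asked, and still so for the second after the job is handed in, with the robot touching nothing.
It also fails if it takes over 72 s, if anything falls off the work surface, if the arm or the gripper's body presses on something with over 40 N, if the wrist force passes 120 N, or if a joint passes its speed limit or range.

### The arm

A 6-joint arm with a two-finger parallel gripper is mounted at the origin on the work surface. World frame = base frame: x ahead of the robot, y to its left, z up, the work surface at z = 0. Lengths are in m, angles in rad, forces in N, time in s.
With the tool pointing down it reaches from about 0.225 to 0.875 m from the base axis. Payload 3.4 kg.
Tool frame: the origin (TCP) lies on the centre line of the jaws, within the pads' length; the fingertips stand 22 mm ahead of it and the grasp point (between the pads) lies 3 mm ahead of it; z points along the fingers, y is the line along which they close (so a half turn about z gives the same grasp; the last joint's range is limited). The gripper opens to 85 mm and grips with 20 to 120 N. Pads are 22 mm wide; open, the fingers measure 114 mm over their backs; the gripper's body (76 mm by 85 mm) begins 54 mm behind the grasp point. The pads swing forward as they close: fully open they stand 13 mm farther back than shut.
Start: joints at [-1.297, 0.276, 1.505, -0, 1.361, -0.121], TCP at [0.221, -0.531, 0.253] pointing down, gripper open.
Joint ranges: [-2.89, 2.89], [-0.75, 2.08], [0.22, 2.7], [-1.18, 4.32], [0.11, 2.71], [-2.7, 2.7]. Speed limits (rad/s): [2.57, 2.57, 3.14, 3.14, 3.14, 3.14].

### API

Orientations are given as a unit quaternion [w, x, y, z].
In Python, from rig import readout, optics, ticket gives the robot as it stands. The module is installed in compiled form; this text tells all that it offers.
- The arm moves only by the tool pendant, called after "Emit:" as name(argument=value, ...) on one line, values as JSON. Schema: {"type":"object","properties":{"increments":{"type":"string"},"finger_gap":{"type":"number"},"squeeze":{"type":"number"},"only":{"type":"string"},"quiet":{"type":"boolean"},"lines":{"type":"string"}},"required":["increments"],"additionalProperties":false}. increments is a string of 1 to 5 rows, parted by semicolons, with the numbers parted by commas; each row has 4 numbers: dx, dy, dz in m, then a turn about the tool's z in rad; each row shifts and turns the commanded pose from where the row before left it, along the tool's axes as they then stand; what a row does not reach is not made up. A row lasts 1/12 s, in which the tool goes at most 0.0417 m and 0.125 rad, less where a joint would pass 70% of its speed; a pose out of reach is approached as far as the arm can. finger_gap is the finger opening in m, set as the call begins (left out keeps the last). The fingers move at their own pace and stop on an object; squeeze is the grip in N (left out, the last holds). Time passes only in rows, so rows that do not move let the fingers close. The tool returns the time, the measured TCP pose, the force, the opening and the grip force at its end. only (a regular expression) keeps the lines of the reply that match it, lines (a string "A,B") keeps lines A to B, and quiet returns only ok. Input that does not fit is refused with a message, and nothing moves.
- readout.get_state(): the state, without advancing time (a new reading comes with each control period).
- optics.get_image(name): name is "scene" or "side" or "wrist"; returns a dict with "img" (384x512x3 uint8, red, green, blue), "camera_matrix" (3x3 intrinsics, pixels), "k1" (the pictures are not rectified: a ray, as slopes to the right and down, at radius r is drawn at 1 + k1 r^2 times it, then the intrinsics apply), "T" (4x4, takes a point from camera to world coordinates); the wrist camera has in their place "hand_eye" (4x4, takes a point from camera to tool coordinates, whose origin is the TCP and whose axes are the flange's). Camera axes: x right, y down, z forward; pixel columns grow to the right and rows downward; lengths in m; the calibration is good to about 2 mm. A picture is of the moment at which its call begins: read the wrist's pose just before it. There is no depth.
- ticket.sign_off(): hands the job in; it is judged then, once.
The state is a dict: "clock": time; "qpos": joint angles; "qd": joint speeds; "effort": joint torques, N m; "position": TCP position; "ee_rot": TCP orientation; "contact_force": force on the tool from outside, world axes, zero at the start; "moment": the same for the moment, N m; "width": finger opening in m; "gripper_force": force on a finger pad.
Only numpy, scipy, OpenCV 4.12 (cv2) and the standard library are available. Lean on these libraries where they do the work, as an engineer would, in place of code of your own. Each camera call takes 0.05 s, during which the arm holds its last target. There are 200 camera calls.

## Working session

There is one attempt and no reset: what is moved stays moved. The work goes in short steps, Python scripts to look and compute and a tool call to move; the robot and the scene stay as the last step left them, time stands still between calls to the robot, and variables do not carry over. Pictures are saved under pics/ and viewed, at most 13 in all, crops included, and the job is handed in when it is done.

```bash
mkdir -p pics
```

Run:
```python
from rig import readout, optics
import cv2, numpy as np
s=readout.get_state(); print({k:np.round(v,3).tolist() for k,v in s.items()})
for n in ("scene","side"):
    d=optics.get_image(n); cv2.imwrite(f"pics/{n}0.png",d["img"][:,:,::-1])
    print(n,d["camera_matrix"],d["k1"],d["T"])
d=optics.get_image("wrist"); cv2.imwrite("pics/wrist0.png",d["img"][:,:,::-1]); print(d["camera_matrix"],d["k1"],d["hand_eye"])
```

```text
{'clock': 0.0, 'qpos': [-1.297, 0.277, 1.506, 0.0, 1.361, -0.121], 'qd': [-0.001, -0.001, -0.0, 0.001, 0.0, 0.001], 'effort': [0.002, -41.677, -24.58, -0.0, 0.011, 0.0], 'position': [0.221, -0.53, 0.252], 'ee_rot': [-0.001, 0.981, 0.196, -0.0], 'contact_force': [-0.83, 0.592, -0.629], 'moment': [0.035, 0.022, 0.05], 'gripper_force': 0.0, 'width': 0.085}
scene [[371.91498483   0.         252.41480434]
 [  0.         371.91498483 190.94185704]
 [  0.           0.           1.        ]] -0.06761923781866683 [[-6.76590052e-01  5.19768882e-01 -5.21599665e-01  1.03488449e+00]
 [ 7.36359591e-01  4.76931375e-01 -4.79907299e-01  3.85901989e-01]
 [-6.73634617e-04 -7.08785421e-01 -7.05423825e-01  7.19597648e-01]
 [ 0.00000000e+00  0.00000000e+00  0.00000000e+00  1.00000000e+00]]
side [[411.99348164   0.         250.26190893]
 [  0.         411.99348164 189.92469461]
 [  0.           0.           1.        ]] 0.02976882689714173 [[-0.99684422 -0.0223929   0.07615873  0.51333571]
 [-0.07683742  0.51317051 -0.85484036  0.68155485]
 [-0.01994006 -0.85799452 -0.51327167  0.48246813]
 [ 0.          0.          0.          1.        ]]
[[342.29791338   0.         257.17278072]
 [  0.         342.29791338 189.84907493]
 [  0.           0.           1.        ]] -0.06793992184061405 [[-2.05326557e-03 -9.59169459e-01 -2.82824561e-01  7.28330947e-02]
 [ 9.99997720e-01 -1.80364625e-03 -1.14296472e-03 -1.42308701e-06]
 [ 5.86181391e-04 -2.82826263e-01  9.59170976e-01 -1.18420145e-01]
 [ 0.00000000e+00  0.00000000e+00  0.00000000e+00  1.00000000e+00]]
```

View pics/scene0.png

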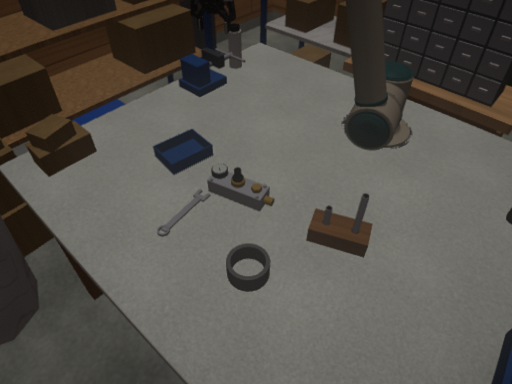

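View pics/side0.png

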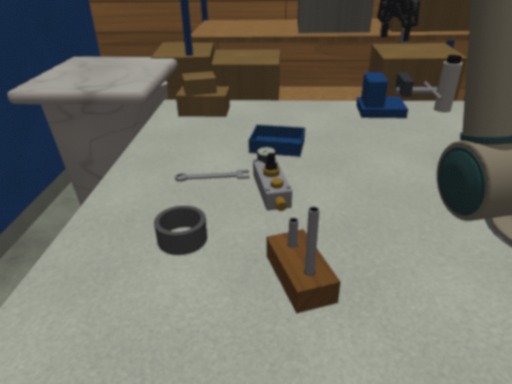

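Scene: plug at about (238,174), gauge (219,171), cap (257,188), tray (184,151), long tube top (366,195), short tube top (328,208). Side: plug (270,158), long tube top (314,209), short tube top (293,220), tray (278,140).

Create h.py:
```python
import numpy as np, cv2
from rig import readout, optics
from scipy.spatial.transform import Rotation as R
def Tool(s):
    T=np.eye(4); q=s["ee_rot"]; T[:3,:3]=R.from_quat([q[1],q[2],q[3],q[0]]).as_matrix(); T[:3,3]=s["position"]; return T
def grab(n,save=None):
    s=readout.get_state(); d=optics.get_image(n)
    d["Tw"]=d["T"] if n!="wrist" else Tool(s)@d["hand_eye"]
    if save: cv2.imwrite(f"pics/{save}.png",d["img"][:,:,::-1])
    return d
def ray(d,uv):
    K=d["camera_matrix"]; k=np.array([d["k1"],0,0,0,0],float)
    p=cv2.undistortPoints(np.array([[uv]],float),K,k)[0,0]
    v=d["Tw"][:3,:3]@[p[0],p[1],1]; return d["Tw"][:3,3],v/np.linalg.norm(v)
def plane(d,uv,z):
    o,v=ray(d,uv); return o+v*(z-o[2])/v[2]
def tri(*obs):
    A=np.zeros((3,3));b=np.zeros(3)
    for d,uv in obs:
        o,v=ray(d,uv);P=np.eye(3)-np.outer(v,v);A+=P;b+=P@o
    p=np.linalg.solve(A,b); return p,[np.linalg.norm((np.eye(3)-np.outer(ray(d,u)[1],ray(d,u)[1]))@(p-ray(d,u)[0])) for d,u in obs]
def proj(d,p):
    T=np.linalg.inv(d["Tw"]); c=T[:3,:3]@p+T[:3,3]; x=c[:2]/c[2]; x=x*(1+d["k1"]*(x@x)); K=d["camera_matrix"]; return K[:2,:2]@x+K[:2,2]
```

Run:
```python
from h import *
a=grab("scene"); b=grab("side")
for n,p,q in [("plugtop",(237.5,169.5),(269.5,152)),("longtop",(366,195),(314,209)),("shorttop",(328.5,207.5),(293,220)),("gauge",(219,169),(265,154)),("cap",(257,187),(277,182))]:
    print(n,*[np.round(x,4) for x in tri((a,p),(b,q))])
print("tray rim", [np.round(plane(a,p,0.04),3) for p in ((184,147),)],[np.round(plane(b,p,0.04),3) for p in ((278,134),)])
# crops enlarged
A=cv2.resize(a["img"][125:275,140:390],None,fx=3.2,fy=3.2,interpolation=cv2.INTER_CUBIC)[:,:,::-1]
cv2.imwrite("pics/c1.png",A)
B=cv2.resize(b["img"][115:315,200:350],None,fx=3,fy=3,interpolation=cv2.INTER_CUBIC)[:,:,::-1]
cv2.imwrite("pics/c2.png",B)
```

```text
plugtop [ 0.542  -0.1185  0.0968] [0.0012 0.0012]
longtop [0.4672 0.1912 0.1595] [0.0005 0.0005]
shorttop [0.4937 0.1248 0.093 ] [0.0004 0.0004]
gauge [ 0.5527 -0.178   0.0658] [0.0019 0.0019]
cap [ 0.5236 -0.0686  0.053 ] [0.0001 0.0001]
tray rim [array([ 0.534, -0.35 ,  0.04 ])] [array([ 0.527, -0.351,  0.04 ])]
```

View pics/c1.png

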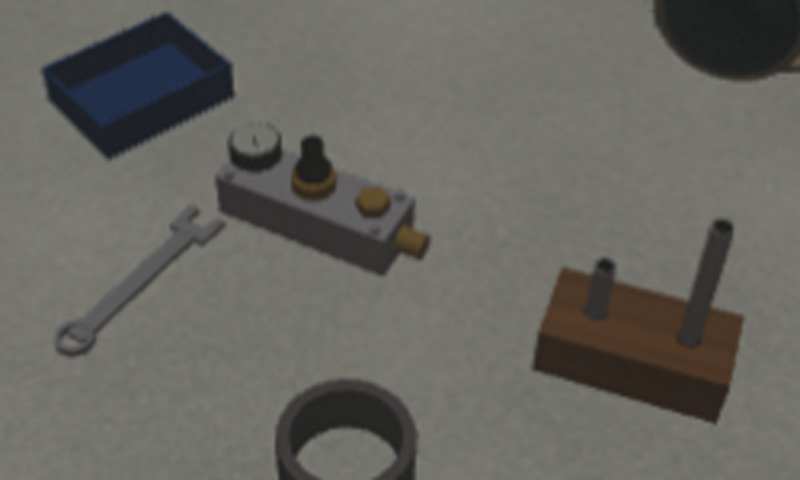

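View pics/c2.png

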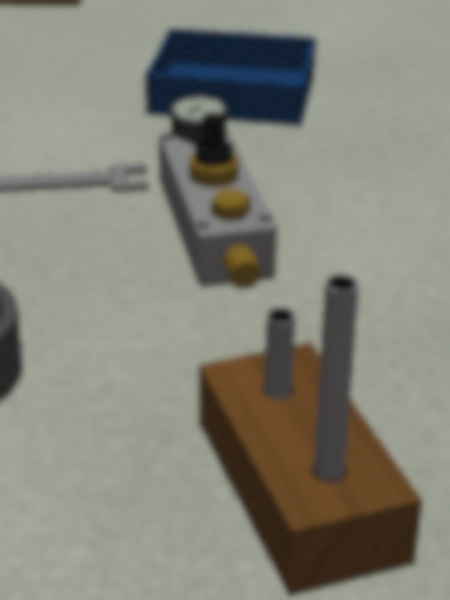

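Crops: the long tube stands in the hole nearer the robot's left, and the plug stands upright in the port. Triangulated heights match the expected 0.093, 0.160 and 0.095. Manifold yaw is about 0.26, rack yaw about 0.38. I'm moving above the plug.

Emit:
pendant(increments="0.032,-0.018,0,0;0.032,-0.018,0,0;0.032,-0.018,0,0;0.032,-0.018,0,0;0.032,-0.018,0,0", finger_gap=0.085, squeeze=60)

```text
clock: 0.67
position: [0.3349, -0.3847, 0.2532]
ee_rot: [-0.0, 0.981, 0.196, 0.0]
contact_force: [0.6, -0.0, -0.3]
width: 0.0852
gripper_force: 0.0
```

Emit:
pendant(increments="0.032,-0.018,0,0;0.032,-0.018,0,0;0.032,-0.018,0,0;0.032,-0.018,0,0;0.032,-0.018,0,0")

```text
clock: 1.08
position: [0.4481, -0.2399, 0.2534]
ee_rot: [0.0, 0.981, 0.196, 0.0]
contact_force: [-0.3, -1.5, 0.2]
width: 0.0856
gripper_force: 0.0
```

Emit:
pendant(increments="0.032,-0.018,0,0;0.032,-0.018,0,0;0.032,-0.018,0,0;0.032,-0.018,0,0;0.007,-0.005,0,0")

```text
clock: 1.5
position: [0.5453, -0.1144, 0.2531]
ee_rot: [-0.001, 0.98, 0.198, 0.001]
contact_force: [-0.3, 0.3, -0.6]
width: 0.0848
gripper_force: 0.0
```

Emit:
pendant(increments="0,0,0,-0.12;0,0,0,-0.12;0,0,0,-0.12;0,0,0,-0.12;0,0,0,-0.12")

```text
clock: 1.92
position: [0.542, -0.1188, 0.2531]
ee_rot: [-0.0, 0.877, 0.48, -0.0]
contact_force: [0.3, 0.9, 0.2]
width: 0.0851
gripper_force: 0.0
```

Emit:
pendant(increments="0,0,0,-0.12;0,0,0,-0.12;0,0,0,-0.12;0,0,0,-0.12;0,0,0,-0.12")

```text
clock: 2.33
position: [0.5419, -0.1189, 0.2532]
ee_rot: [-0.0, 0.697, 0.718, -0.0]
contact_force: [0.5, -0.5, 0.0]
width: 0.0849
gripper_force: 0.0
```

Emit:
pendant(increments="0,0,0,-0.12;0,0,0,-0.12;0,0,0,0;0,0,0,0")

```text
clock: 2.67
position: [0.542, -0.1188, 0.2532]
ee_rot: [-0.0, 0.609, 0.793, -0.0]
contact_force: [-0.2, 0.2, -0.3]
width: 0.0852
gripper_force: 0.0
```

Run:
```python
from h import *
s=readout.get_state(); T=Tool(s); print(np.round(T,3)); 
d=grab("wrist","w1")
for p in [(0.542,-.1185,.093),(0.467,.191,.16),(.5527,-.178,.074),(.5236,-.0686,.058)]: print(np.round(proj(d,np.array(p)),1))
```

```text
[[-0.258  0.966 -0.     0.542]
 [ 0.966  0.258 -0.    -0.119]
 [-0.    -0.    -1.     0.253]
 [ 0.     0.     0.     1.   ]]
[256.4 178.1]
[ 267.4 -315.5]
[251.3 234.9]
[250.9 111.2]
```

View pics/w1.png

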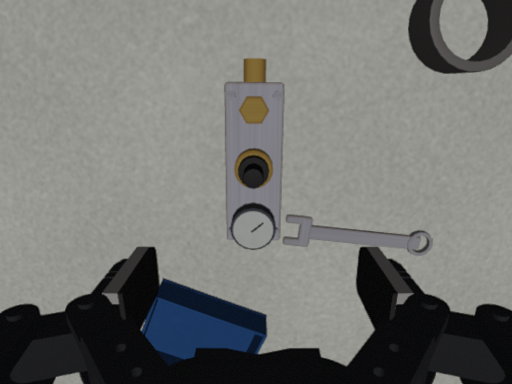

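Wrist view: gauge face about (253,228), plug grip top about (255,178), cap (254,110). The manifold edges run nearly along image columns, so the yaw is right. Next I measure with masks.

Run:
```python
from h import *
d=grab("wrist"); hsv=cv2.cvtColor(d["img"],cv2.COLOR_RGB2HSV)
roi=np.zeros(hsv.shape[:2],np.uint8); roi[40:260,200:300]=255
br=cv2.inRange(hsv,(10,120,60),(35,255,255))&roi
n,l,st,c=cv2.connectedComponentsWithStats(br)
for i in range(1,n):
    if st[i,4]>60: print("brass",st[i],np.round(c[i],1))
g=cv2.inRange(hsv,(0,0,130),(180,60,255))&roi; g[:200]=0;g[:,:230]=0;g[:,278:]=0
for ct in cv2.findContours(g,cv2.RETR_EXTERNAL,cv2.CHAIN_APPROX_NONE)[0]:
    if len(ct)>40: (x,y),r=cv2.minEnclosingCircle(ct); print("gauge",x,y,r,np.round(plane(d,(x,y),.074),4))
for nme,uv,z in [("cap",(254.5,110),.058),("gauge",(253,228),.074),("plugtop",(254.5,178),.093)]: print(nme,np.round(plane(d,uv,z),4))
# darkest profile rows for plug
gray=cv2.cvtColor(d["img"],cv2.COLOR_RGB2GRAY); print(gray[168:192:3,238:272:2])
```

```text
brass [244  59  21  23 481] [254.  70.]
brass [240  97  28  26 560] [253.5 109.6]
brass [235 150  37  36 366] [253.3 162.2]
gauge 253.5 249.5 25.34768295288086 [ 0.5586 -0.1921  0.074 ]
gauge 252.55128479003906 229.5 19.608835220336914 [ 0.5525 -0.1723  0.074 ]
gauge 253.5 213.0 26.856197357177734 [ 0.5492 -0.1561  0.074 ]
cap [ 0.5266 -0.0666  0.058 ]
gauge [ 0.5525 -0.1707  0.074 ]
plugtop [ 0.5405 -0.1188  0.093 ]
[[ 56  33  35  26   5   3   7   8   4   8   4   1  29  35  34  67  98]
 [ 44  33  34  11  22  36  37  37  37  36  32   7  13  35  34  46  98]
 [ 55  32  30  26  35  34  34  36  36  35  35  33  13  32  32  69  95]
 [ 77  33  29  32  34  32  35  34  34  35  34  33  28  32  34  86  98]
 [100  78  30  30  33  32  31  32  32  32  33  33  30  30  76  96 124]
 [124 111  76  38  29  31  31  31  32  31  31  30  32  86 109 128 125]
 [124 126 129 118  80  36  27  28  27  29  40  89 115 127 129 128 126]
 [124 126 130 129 128 128 128 119 114 129 130 128 129 127 129 128 126]]
```

Gauge–cap midpoint is (0.5395,-0.119) and the plug top (0.5405,-0.119), so they agree. Now descending to grasp the plug.

Emit:
pendant(increments="0,-0.0015,0.04,0;0,0,0.04,0;0,0,0.04,0;0,0,0.02,0;0,0,0.01,0", finger_gap=0.06, squeeze=30)

```text
clock: 3.18
position: [0.5385, -0.1182, 0.0998]
ee_rot: [-0.003, 0.609, 0.794, -0.001]
contact_force: [-0.7, 0.8, 0.5]
width: 0.0606
gripper_force: 0.0
```

Emit:
pendant(increments="0,0,0.008,0;0,0,0,0;0,0,0,0", finger_gap=0.06, squeeze=30)

```text
clock: 3.43
position: [0.5419, -0.1194, 0.0963]
ee_rot: [0.001, 0.608, 0.794, 0.0]
contact_force: [-0.4, -0.3, 0.4]
width: 0.0599
gripper_force: 0.0
```

Emit:
pendant(increments="0,0,0,0;0,0,0,0;0,0,0,0;0,0,0,0;0,0,0,0", finger_gap=0.0, squeeze=30)

```text
clock: 3.85
position: [0.5399, -0.1195, 0.0965]
ee_rot: [-0.0, 0.608, 0.794, -0.001]
contact_force: [-4.8, -1.1, 5.4]
width: 0.0169
gripper_force: 29.1
```

Emit:
pendant(increments="0,0,0,0;0,0,0,0;0,0,0,0;0,0,0,0;0,0,0,0")

```text
clock: 4.27
position: [0.5399, -0.1195, 0.0965]
ee_rot: [-0.0, 0.608, 0.794, -0.001]
contact_force: [-3.2, -0.5, 6.0]
width: 0.0167
gripper_force: 29.1
```

Emit:
pendant(increments="0,0,-0.01,0;0,0,-0.02,0;0,0,-0.03,0;0,0,-0.03,0;0,0,-0.02,0")

```text
clock: 4.68
position: [0.5421, -0.1191, 0.2091]
ee_rot: [0.002, 0.608, 0.794, 0.001]
contact_force: [0.2, -0.8, 0.6]
width: 0.0162
gripper_force: 29.3
```

Emit:
pendant(increments="0,0,-0.02,0;0,0,0,0;0,0,0,0")

```text
clock: 4.93
position: [0.5417, -0.1191, 0.227]
ee_rot: [0.002, 0.608, 0.794, 0.001]
contact_force: [0.4, 0.4, -0.4]
width: 0.0167
gripper_force: 29.3
```

Run:
```python
from h import *
a=grab("scene"); b=grab("side"); d=grab("wrist","w2")
for n,m,roi in (("scene",a,(120,180,150,220)),("side",b,(120,160,240,310))):
    hsv=cv2.cvtColor(m["img"],cv2.COLOR_RGB2HSV); k=cv2.inRange(hsv,(100,110,20),(130,255,255)); z=np.zeros_like(k); z[roi[0]:roi[1],roi[2]:roi[3]]=1; k*=z
    ct=max(cv2.findContours(k,cv2.RETR_EXTERNAL,cv2.CHAIN_APPROX_NONE)[0],key=cv2.contourArea)
    p=cv2.approxPolyDP(ct,3,True)[:,0]; print(n,[(q.tolist(),np.round(plane(m,q,.04)[:2],3).tolist()) for q in p])
hsv=cv2.cvtColor(d["img"],cv2.COLOR_RGB2HSV)
br=cv2.inRange(hsv,(10,120,60),(35,255,255)); n,l,st,c=cv2.connectedComponentsWithStats(br)
for i in range(1,n):
    if st[i,4]>60: print("brass",st[i],np.round(c[i],1))
print(np.round(proj(d,np.array([.5395,-.119,.065])),1))
```

```text
scene [([205, 147], [0.492, -0.304]), ([190, 139], [0.496, -0.366]), ([162, 153], [0.595, -0.375]), ([155, 148], [0.594, -0.41]), ([174, 163], [0.599, -0.314])]
side [([250, 139], [0.6, -0.316]), ([251, 151], [0.592, -0.243]), ([270, 145], [0.546, -0.28]), ([277, 153], [0.527, -0.234]), ([298, 154], [0.476, -0.23]), ([303, 129], [0.459, -0.388]), ([258, 126], [0.584, -0.406])]
brass [245  57  23  25 572] [256.   69.1]
brass [240  99  32  28 669] [255.5 112.5]
brass [235 156  41  42 503] [254.9 172.1]
[255.5 179. ]
```

View pics/w2.png

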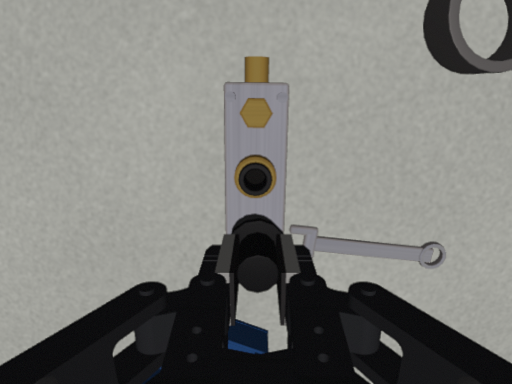

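Wrist view: plug held in the jaws at (258,262). The open port is at (255,179), where (0.5395,-0.119,0.065) projects. Tray centre is (0.53,-0.352). Moving to the tray.

Emit:
pendant(increments="-0.037,-0.012,0,0;-0.037,-0.012,0,0;-0.037,-0.012,0,0;-0.037,-0.012,0,0;-0.037,-0.012,0,0")

```text
clock: 5.5
position: [0.5304, -0.3144, 0.2236]
ee_rot: [-0.001, 0.608, 0.794, 0.0]
contact_force: [1.2, 0.1, 0.3]
width: 0.0168
gripper_force: 29.3
```

Emit:
pendant(increments="-0.037,-0.012,0,0;0,0,0.03,0;0,0,0.04,0;0,0,0.04,0;0,0,0.03,0")

```text
clock: 5.92
position: [0.5271, -0.3509, 0.0807]
ee_rot: [-0.003, 0.608, 0.794, 0.0]
contact_force: [-0.0, 0.2, -0.7]
width: 0.0168
gripper_force: 29.3
```

Emit:
pendant(increments="0,0,0.02,0;0,0,0.015,0;0,0,0,0;0,0,0,0")

```text
clock: 6.25
position: [0.5284, -0.3513, 0.0485]
ee_rot: [-0.002, 0.608, 0.794, 0.0]
contact_force: [0.5, 0.2, 0.7]
width: 0.0166
gripper_force: 29.6
```

Emit:
pendant(increments="0,0,0,0;0,0,0,0;0,0,0,0", finger_gap=0.045)

```text
clock: 6.5
position: [0.5299, -0.3525, 0.0517]
ee_rot: [0.001, 0.608, 0.794, -0.0]
contact_force: [-1.0, -0.0, 0.2]
width: 0.0452
gripper_force: 0.0
```

Emit:
pendant(increments="0,0,-0.03,0;0,0,-0.04,0;0,0,-0.04,0;0,0,-0.04,0;0,0,-0.03,0")

```text
clock: 6.92
position: [0.53, -0.3525, 0.2354]
ee_rot: [0.003, 0.608, 0.794, -0.0]
contact_force: [0.0, -0.8, 1.1]
width: 0.0447
gripper_force: 0.0
```

Run:
```python
from h import *
d=grab("wrist","w3"); print(np.round(proj(d,np.array([.53,-.352,.02])),1)); print(Tool(readout.get_state())[:3,3])
```

```text
[255.9 163.1]
[ 0.53225822 -0.35436275  0.2415968 ]
```

View pics/w3.png

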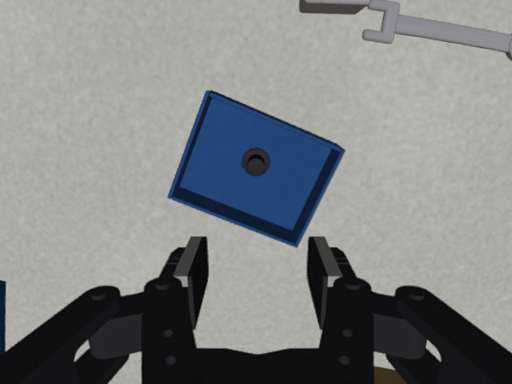

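The plug stands in the middle of the tray at (257,162). Moving over the long tube.

Emit:
pendant(increments="0.038,0.0055,0,0;0.038,0.0055,0,0;0.038,0.0055,0,0;0.038,0.0055,0,0;0.038,0.0055,0,0", finger_gap=0.085)

```text
clock: 7.38
position: [0.5057, -0.1599, 0.231]
ee_rot: [0.001, 0.608, 0.794, 0.0]
contact_force: [0.1, -0.2, 0.1]
width: 0.085
gripper_force: 0.0
```

Emit:
pendant(increments="0.038,0.0055,0,0;0.038,0.0055,0,0;0.038,0.0055,0,0;0.038,0.0055,0,0;0.038,0.0055,0,0")

```text
clock: 7.8
position: [0.4826, 0.0309, 0.2311]
ee_rot: [0.001, 0.608, 0.794, 0.001]
contact_force: [0.5, 0.9, 0.1]
width: 0.0847
gripper_force: 0.0
```

Emit:
pendant(increments="0.038,0.0055,0,0;0.038,0.0055,0,0;0.038,0.0055,-0.02,0;0.038,0.0055,-0.02,0")

```text
clock: 8.13
position: [0.4635, 0.1803, 0.269]
ee_rot: [-0.0, 0.608, 0.794, -0.001]
contact_force: [1.1, 0.1, 0.4]
width: 0.0846
gripper_force: 0.0
```

Emit:
pendant(increments="0,0,0,-0.12;0,0,0,0;0,0,0,0;0,0,0,0")

```text
clock: 8.47
position: [0.4647, 0.1779, 0.2684]
ee_rot: [-0.0, 0.56, 0.828, -0.001]
contact_force: [0.8, -0.1, -0.2]
width: 0.085
gripper_force: 0.0
```

Run:
```python
from h import *
s=readout.get_state(); print(np.round(Tool(s),4))
d=grab("wrist","w4"); 
for p in [(.4672,.1912,.16),(.4937,.1248,.095)]: print(np.round(proj(d,np.array(p)),1))
```

```text
[[-3.719e-01  9.283e-01 -7.000e-04  4.647e-01]
 [ 9.283e-01  3.719e-01 -9.000e-04  1.779e-01]
 [-5.000e-04 -1.000e-03 -1.000e+00  2.684e-01]
 [ 0.000e+00  0.000e+00  0.000e+00  1.000e+00]]
[266.8 181. ]
[264.4 237.4]
```

View pics/w4.png

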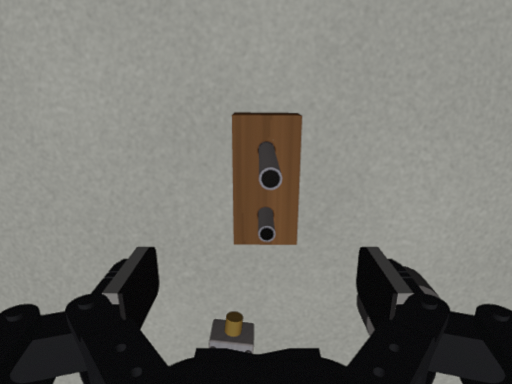

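Wrist view: long tube top ring at (270,178), short one at (266,233). The rack edges run along image columns, so the yaw is right.

Run:
```python
from h import *
s=readout.get_state(); T=Tool(s); d=grab("wrist"); g=cv2.cvtColor(d["img"],cv2.COLOR_RGB2GRAY)
for x0,y0,z in ((270,178,.16),(266,233,.095)):
    w=g[y0-14:y0+14,x0-14:x0+14]; k=cv2.inRange(w,0,22)
    n,l,st,c=cv2.connectedComponentsWithStats(k); i=l[14,14]; u=c[i]+[x0-14,y0-14]
    p=plane(d,u,z); print(st[i],u,np.round(p,4),"tool off",np.round(T[:3,:3].T@(p-T[:3,3]),4))
```

```text
[  7   7  16  15 196] [270.17346939 178.18367347] [0.4686 0.1937 0.16  ] tool off [0.0135 0.0097 0.1083]
[ 9 10 12 10 98] [266.39795918 233.52040816] [0.494  0.1289 0.095 ] tool off [-0.056   0.0092  0.1733]
```

Emit:
pendant(increments="0.0125,0.0095,0,0;0,0,0.03,0;0,0,0.04,0;0,0,0.04,0;0,0,0.03,0", finger_gap=0.06, squeeze=60)

```text
clock: 8.98
position: [0.468, 0.1924, 0.1259]
ee_rot: [-0.001, 0.56, 0.828, -0.001]
contact_force: [-0.9, -0.2, -0.7]
width: 0.0601
gripper_force: 0.0
```

Emit:
pendant(increments="0,0,0.013,0;0,0,0,0;0,0,0,0;0,0,0,0", finger_gap=0.06)

```text
clock: 9.32
position: [0.4705, 0.1935, 0.1168]
ee_rot: [0.001, 0.56, 0.829, 0.001]
contact_force: [0.9, 0.3, 0.3]
width: 0.06
gripper_force: 0.0
```

Emit:
pendant(increments="0,0,0,0;0,0,0,0;0,0,0,0;0,0,0,0;0,0,0,0", finger_gap=0.0, squeeze=60)

```text
clock: 9.73
position: [0.4695, 0.1939, 0.1168]
ee_rot: [0.0, 0.559, 0.829, 0.0]
contact_force: [-1.9, -0.5, 5.5]
width: 0.0144
gripper_force: 58.3
```

Emit:
pendant(increments="0,0,0,0;0,0,0,0", finger_gap=0.0, squeeze=100)

```text
clock: 9.9
position: [0.4695, 0.1939, 0.1169]
ee_rot: [0.0, 0.559, 0.829, 0.0]
contact_force: [-2.0, -0.1, 6.4]
width: 0.0139
gripper_force: 97.2
```

Emit:
pendant(increments="0,0,-0.02,0;0,0,-0.03,0;0,0,-0.03,0;0,0,-0.03,0;0,0,-0.02,0")

```text
clock: 10.32
position: [0.4701, 0.1942, 0.2487]
ee_rot: [0.001, 0.559, 0.829, 0.001]
contact_force: [1.4, 0.5, -0.1]
width: 0.0138
gripper_force: 98.0
```

Emit:
pendant(increments="-0.035,-0.0057,0,0;-0.035,-0.0057,0,0;-0.035,-0.0057,0,0;-0.035,-0.0057,0,0;-0.035,-0.0057,0,0")

```text
clock: 10.73
position: [0.5084, 0.0196, 0.2459]
ee_rot: [0.0, 0.559, 0.829, 0.0]
contact_force: [0.5, 0.8, -0.4]
width: 0.0138
gripper_force: 98.0
```

Emit:
pendant(increments="-0.035,-0.0057,0,0;-0.035,-0.0057,0,0;-0.035,-0.0057,0,0;-0.0355,-0.0057,0,0;0,0,0,0")

```text
clock: 11.15
position: [0.5417, -0.1243, 0.2455]
ee_rot: [0.002, 0.561, 0.828, -0.002]
contact_force: [0.0, 0.4, -0.0]
width: 0.0136
gripper_force: 98.0
```

Emit:
pendant(increments="0,0,0,0;0,0,0,0;0,0,0,0")

```text
clock: 11.4
position: [0.5394, -0.1166, 0.2457]
ee_rot: [-0.0, 0.559, 0.829, 0.0]
contact_force: [0.0, 0.5, 0.6]
width: 0.0133
gripper_force: 98.0
```

Run:
```python
from h import *
s=readout.get_state(); T=Tool(s); print(np.round(T,4))
d=grab("wrist"); a=grab("scene"); b=grab("side")
B=T[:3,3]+T[:3,:3]@[0,0,.105]
for m in (d,a,b): print([np.round(proj(m,np.array(p)),1).tolist() for p in (B,(.5395,-.119,.065))])
f=lambda m,c,h,k: cv2.resize(m["img"][c[1]-h:c[1]+h,c[0]-h:c[0]+h],(k,k),interpolation=cv2.INTER_CUBIC)
im=np.hstack([cv2.resize(d["img"],(400,300)),np.zeros((300,0,3),np.uint8)])
top=np.hstack([f(a,(238,165),35,400),f(b,(270,145),35,400)])
cv2.imwrite("pics/m5.png",top[:,:,::-1]); cv2.imwrite("pics/w5.png",d["img"][:,:,::-1])
```

```text
[[-3.756e-01  9.268e-01 -6.000e-04  5.394e-01]
 [ 9.268e-01  3.756e-01  8.000e-04 -1.166e-01]
 [ 9.000e-04 -2.000e-04 -1.000e+00  2.457e-01]
 [ 0.000e+00  0.000e+00  0.000e+00  1.000e+00]]
[[256.1, 198.5], [255.4, 175.2]]
[[238.4, 155.4], [238.4, 177.7]]
[[270.5, 133.9], [270.3, 165.6]]
```

View pics/w5.png

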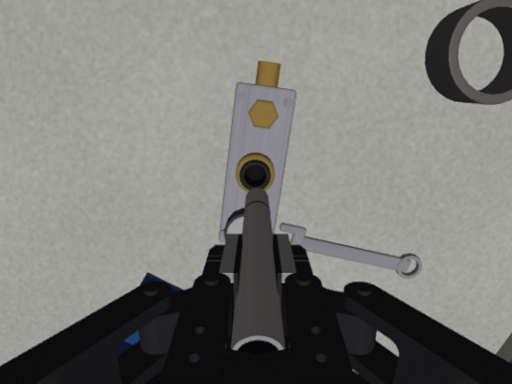

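View pics/m5.png

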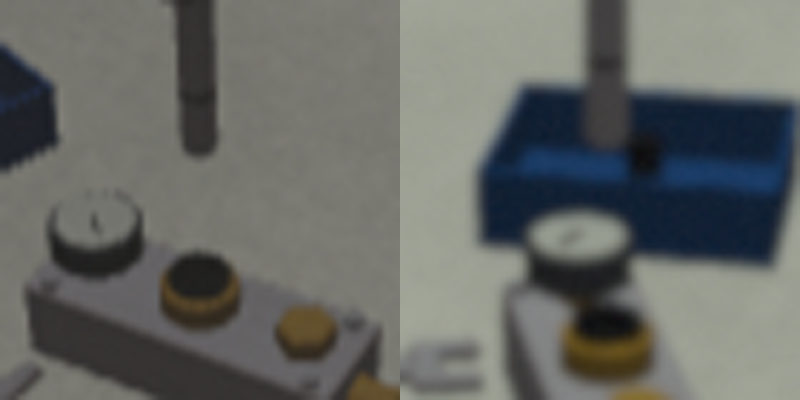

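Wrist view: tube hangs straight, its end at (256,195) and the port at (255,174). In the crops the plug is still in the tray, the pen line shows, and the tube end is above the collar in both views. Now numeric refinement of the port and tube centres.

Run:
```python
from h import *
s=readout.get_state(); T=Tool(s); d=grab("wrist"); a=grab("scene"); b=grab("side")
g=[cv2.cvtColor(m["img"],cv2.COLOR_RGB2GRAY) for m in (d,a,b)]
def dark(gr,x,y,h,th):
    k=cv2.inRange(gr[y-h:y+h,x-h:x+h],0,th); n,l,st,c=cv2.connectedComponentsWithStats(k); i=l[h,h]; return c[i]+[x-h,y-h],st[i]
P=[dark(g[0],255,174,18,60),dark(g[1],238,178,10,55),dark(g[2],271,167,10,70)]
for p in P: print(np.round(p[0],2),p[1])
print("wrist port",np.round(plane(d,P[0][0],.065),4),"tri",tri((a,P[1][0]),(b,P[2][0])))
for n,gr,rows,c in (("scene",g[1],range(136,156,4),238),("side",g[2],range(112,136,4),271)):
  for r in rows: print(n,r,gr[r,c-9:c+10].tolist())
print(g[0][200:210:4,236:278].tolist())
B=T[:3,3]+T[:3,:3]@[0,0,.105]
for m in (d,a,b): print([np.round(proj(m,p),1).tolist() for p in (B,B+[0,0,.03])])
```

```text
[254.34 174.97] [  2   4  31  32 769]
[237.3  178.28] [ 4  7 11  8 71]
[268.9  163.12] [  0   0  17  14 154]
wrist port [ 0.5389 -0.1192  0.065 ] tri (array([ 0.54379489, -0.11850012,  0.06915816]), [np.float64(0.002219182264008191), np.float64(0.0022191822640081978)])
scene 136 [119, 118, 119, 116, 89, 54, 51, 51, 50, 50, 53, 85, 115, 117, 116, 117, 117, 117, 117]
scene 140 [113, 114, 118, 117, 105, 56, 50, 51, 50, 50, 54, 85, 116, 117, 116, 117, 117, 119, 118]
scene 144 [118, 117, 118, 117, 110, 58, 51, 51, 50, 50, 51, 72, 115, 116, 115, 115, 115, 116, 118]
scene 148 [116, 116, 117, 118, 114, 69, 51, 48, 46, 47, 51, 73, 118, 120, 117, 117, 117, 118, 118]
scene 152 [117, 115, 114, 114, 113, 81, 53, 51, 50, 50, 49, 63, 115, 117, 118, 117, 116, 116, 117]
side 112 [158, 158, 157, 153, 135, 103, 74, 64, 65, 66, 67, 76, 102, 133, 151, 156, 157, 156, 156]
side 116 [158, 158, 157, 152, 134, 102, 74, 65, 65, 65, 66, 76, 101, 130, 148, 155, 156, 156, 157]
side 120 [156, 157, 157, 151, 133, 97, 62, 54, 53, 54, 55, 67, 98, 131, 150, 156, 157, 157, 156]
side 124 [120, 121, 122, 122, 111, 88, 68
[... 186 characters left out ...]
4, 65, 65, 63, 55, 40, 29, 31, 29, 29, 28]
[[134, 137, 140, 141, 141, 139, 138, 138, 130, 99, 65, 62, 62, 63, 63, 64, 64, 63, 59, 51, 45, 45, 50, 51, 54, 58, 60, 60, 58, 60, 58, 59, 93, 130, 137, 138, 138, 137, 136, 137, 137, 130], [135, 138, 141, 142, 140, 139, 139, 138, 125, 80, 58, 48, 35, 43, 56, 60, 63, 63, 62, 62, 59, 61, 60, 60, 59, 60, 58, 54, 44, 33, 37, 52, 78, 115, 138, 139, 139, 137, 137, 137, 132, 119], [137, 140, 134, 110, 87, 58, 45, 47, 48, 47, 57, 64, 64, 65, 63, 63, 64, 62, 63, 60, 60, 60, 59, 60, 59, 60, 60, 59, 60, 59, 59, 54, 48, 93, 138, 140, 138, 137, 138, 135, 125, 126]]
[[256.1, 198.5], [255.9, 213.8]]
[[238.3, 155.4], [237.9, 145.6]]
[[270.3, 133.7], [270.4, 120.1]]
```

Emit:
pendant(increments="-0.0024,-0.0021,0,0;0,0,0.02,0;0,0,0.025,0;0,0,0.015,0;0,0,0.006,0", squeeze=110)

```text
clock: 12.12
position: [0.5372, -0.1204, 0.1774]
ee_rot: [-0.002, 0.559, 0.829, -0.001]
contact_force: [-0.1, -0.3, 0.2]
width: 0.0138
gripper_force: 107.2
```

Emit:
pendant(increments="0,0,0,0;0,0,0,0;0,0,0,0")

```text
clock: 12.37
position: [0.5398, -0.1212, 0.181]
ee_rot: [0.001, 0.559, 0.829, 0.0]
contact_force: [0.5, -0.2, -0.4]
width: 0.0135
gripper_force: 107.2
```

Run:
```python
from h import *
s=readout.get_state(); print(s["position"],s["contact_force"])
```

```text
[ 0.53976993 -0.12121791  0.18102752] [ 0.53351146 -0.22456267 -0.36755775]
```

Emit:
pendant(increments="0,0,0.002,0;0,0,0.002,0;0,0,0.002,0;0,0,0.002,0;0,0,0,0")

```text
clock: 12.78
position: [0.5386, -0.1208, 0.1714]
ee_rot: [-0.0, 0.559, 0.829, -0.0]
contact_force: [-0.6, -0.1, -1.0]
width: 0.0135
gripper_force: 107.2
```

Emit:
pendant(increments="0,0,0,0;0,0,0,0;0,0,0,0")

```text
clock: 13.03
position: [0.5389, -0.1209, 0.1719]
ee_rot: [0.0, 0.559, 0.829, -0.0]
contact_force: [-0.2, 1.0, -1.3]
width: 0.014
gripper_force: 107.2
```

Emit:
pendant(increments="0.001,0,0.001,0;0,0,0.001,0;0,0,0.001,0;0,0,0.001,0;0,0,0,0")

```text
clock: 13.45
position: [0.5383, -0.1199, 0.1675]
ee_rot: [-0.0, 0.559, 0.829, -0.0]
contact_force: [-0.3, 0.0, -0.7]
width: 0.0135
gripper_force: 107.2
```

Emit:
pendant(increments="0,0,0.001,0;0,0,0.001,0;0,0,0.001,0;0,0,0.001,0;0,0,0,0")

```text
clock: 13.87
position: [0.5386, -0.12, 0.1636]
ee_rot: [0.0, 0.559, 0.829, 0.0]
contact_force: [-0.1, -1.0, -2.5]
width: 0.0141
gripper_force: 107.2
```

No lateral force with the end about 6 mm in. Continuing slowly toward the seal.

Emit:
pendant(increments="0,0,0.001,0;0,0,0.001,0;0,0,0.001,0;0,0,0.001,0;0,0,0,0")

```text
clock: 14.28
position: [0.5385, -0.12, 0.1596]
ee_rot: [0.0, 0.559, 0.829, -0.0]
contact_force: [0.2, 0.3, -1.0]
width: 0.0134
gripper_force: 107.2
```

Emit:
pendant(increments="0,0,0.001,0;0,0,0.001,0;0,0,0.001,0;0,0,0.001,0;0,0,0,0")

```text
clock: 14.7
position: [0.5386, -0.12, 0.1556]
ee_rot: [0.0, 0.559, 0.829, -0.0]
contact_force: [0.8, 0.3, -1.1]
width: 0.0137
gripper_force: 107.2
```

Emit:
pendant(increments="0,0,0.001,0;0,0,0.001,0;0,0,0.001,0;0,0,0.001,0;0,0,0,0")

```text
clock: 15.12
position: [0.539, -0.1202, 0.1539]
ee_rot: [0.001, 0.559, 0.829, 0.0]
contact_force: [-1.6, 0.9, 10.7]
width: 0.0137
gripper_force: 108.2
```

Seal contact at TCP z ≈ 0.154, so home should be about 0.136. Pressing on.

Emit:
pendant(increments="0,0,0.001,0;0,0,0.001,0;0,0,0.001,0;0,0,0,0")

```text
clock: 15.45
position: [0.5386, -0.12, 0.1489]
ee_rot: [0.0, 0.559, 0.829, 0.0]
contact_force: [1.2, -1.3, -2.3]
width: 0.0137
gripper_force: 107.6
```

Emit:
pendant(increments="0,0,0.001,0;0,0,0.001,0;0,0,0.001,0;0,0,0,0")

```text
clock: 15.78
position: [0.5387, -0.1202, 0.1454]
ee_rot: [0.0, 0.559, 0.829, -0.0]
contact_force: [1.9, -1.2, 1.0]
width: 0.0137
gripper_force: 107.9
```

Emit:
pendant(increments="0,0,0.0008,0;0,0,0.0008,0;0,0,0.0008,0;0,0,0.0008,0;0,0,0,0")

```text
clock: 16.2
position: [0.5386, -0.1203, 0.1426]
ee_rot: [0.0, 0.559, 0.829, -0.0]
contact_force: [1.4, -1.6, -0.3]
width: 0.0135
gripper_force: 107.8
```

Emit:
pendant(increments="0,0,0.0008,0;0,0,0.0008,0;0,0,0.0008,0;0,0,0.0008,0;0,0,0,0")

```text
clock: 16.62
position: [0.5386, -0.1199, 0.1399]
ee_rot: [0.0, 0.559, 0.829, 0.0]
contact_force: [0.1, -1.1, 5.1]
width: 0.0134
gripper_force: 108.6
```

Emit:
pendant(increments="0,0,0.0008,0;0,0,0.0008,0;0,0,0.0008,0;0,0,0,0")

```text
clock: 16.95
position: [0.539, -0.1201, 0.1398]
ee_rot: [0.001, 0.559, 0.829, 0.0]
contact_force: [-2.3, 0.1, 20.2]
width: 0.0133
gripper_force: 109.6
```

It stopped at z = 0.1398, where home is predicted from the rack height (0.033 + 0.1069 = 0.1399). Confirming with a little more press and a look.

Emit:
pendant(increments="0,0,0.0005,0;0,0,0,0;0,0,0,0")

```text
clock: 17.2
position: [0.539, -0.1201, 0.1398]
ee_rot: [0.001, 0.559, 0.829, 0.0]
contact_force: [-3.6, -0.4, 20.0]
width: 0.0133
gripper_force: 109.9
```

Run:
```python
from h import *
a=grab("scene"); b=grab("side"); d=grab("wrist")
f=lambda m,c,h: cv2.resize(m["img"][c[1]-h:c[1]+h,c[0]-h:c[0]+h],(400,400),interpolation=cv2.INTER_CUBIC)
cv2.imwrite("pics/m6.png",np.hstack([f(a,(238,165),30),f(b,(270,155),30)])[:,:,::-1])
```

```text
(no output)
```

View pics/m6.png

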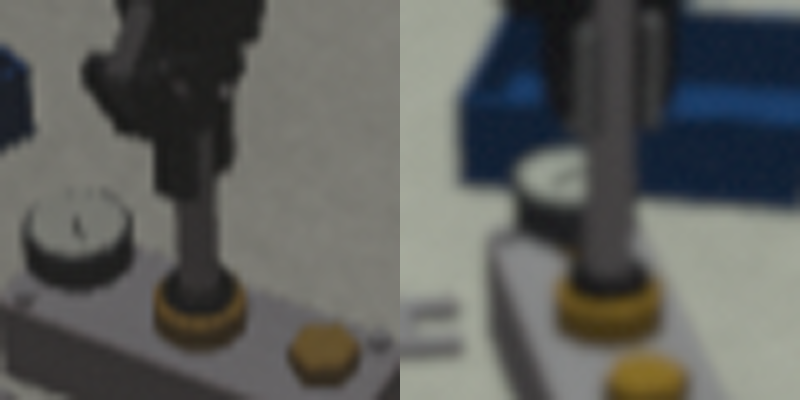

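Pen line has gone down to the collar, at (200,285) and (610,275). Force is 20 N with no movement. One small extra press, ease off while still pushing, then release.

Emit:
pendant(increments="0,0,0.0005,0;0,0,0,0;0,0,0,0")

```text
clock: 17.6
position: [0.5391, -0.1202, 0.1398]
ee_rot: [0.002, 0.559, 0.829, 0.0]
contact_force: [-3.7, -0.6, 23.0]
width: 0.0139
gripper_force: 110.0
```

Emit:
pendant(increments="0,0,-0.001,0;0,0,-0.001,0;0,0,0,0")

```text
clock: 17.85
position: [0.5389, -0.12, 0.1398]
ee_rot: [0.001, 0.559, 0.829, 0.0]
contact_force: [-1.2, -0.5, 12.3]
width: 0.0135
gripper_force: 109.0
```

Emit:
pendant(increments="0,0,0,0;0,0,0,0;0,0,0,0", finger_gap=0.06)

```text
clock: 18.1
position: [0.5376, -0.1194, 0.1372]
ee_rot: [-0.001, 0.559, 0.829, -0.0]
contact_force: [-0.1, 0.1, -0.6]
width: 0.0492
gripper_force: 0.0
```

Emit:
pendant(increments="0,0,-0.02,0;0,0,-0.03,0;0,0,-0.04,0;0,0,-0.03,0;0,0,0,0")

```text
clock: 18.52
position: [0.5414, -0.1208, 0.2641]
ee_rot: [0.005, 0.559, 0.829, 0.001]
contact_force: [0.9, -0.3, -0.0]
width: 0.06
gripper_force: 0.0
```

Emit:
pendant(increments="-0.03,0,0,0;-0.03,0,0,0;0,0,0,0;0,0,0,0;0,0,0,0")

```text
clock: 18.93
position: [0.5602, -0.175, 0.2567]
ee_rot: [-0.002, 0.559, 0.829, 0.0]
contact_force: [0.3, 1.0, 0.4]
width: 0.0601
gripper_force: 0.0
```

Run:
```python
from h import *
a=grab("scene"); b=grab("side"); d=grab("wrist")
f=lambda m,c,h: cv2.resize(m["img"][c[1]-h:c[1]+h,c[0]-h:c[0]+h],(400,400),interpolation=cv2.INTER_CUBIC)
cv2.imwrite("pics/m7.png",np.hstack([f(a,(238,165),40),f(b,(270,140),40)])[:,:,::-1])
for m in (a,b,d): print([np.round(proj(m,np.array(p)),1).tolist() for p in ((.539,-.12,.065),(.539,-.12,.183))])
```

```text
[[238.3, 177.4], [236.9, 140.8]]
[[270.5, 165.4], [270.9, 113.9]]
[[257.2, 105.6], [257.1, 114.9]]
```

View pics/m7.png

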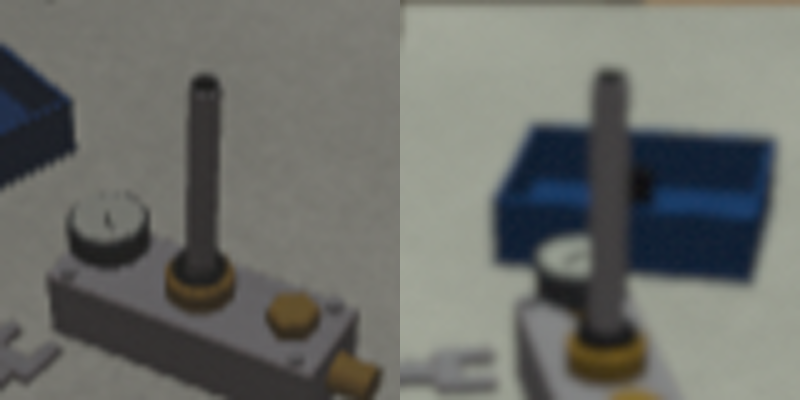

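The tube stands upright in the port. Its top at scene (239,141) and side (272,115) matches the home height within 1.5 px, and the plug is in the tray. Handing in.

```bash
python3 -c "
from rig import ticket; print(ticket.sign_off())"
```

```text
the job is handed in; nothing more can be done
None
```

I put the plug in the blue tray, pressed the long tube onto the stop (23 N at the hand, no more movement) and released it, then handed the job in at about 19 s; the sign-off gave no verdict.

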